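# Hold the specimen vice open at the gauge band

## Task

Pull the blue drawer of the bench unit open as far as it goes by its steel handle. Then take the red grip of the spring-loaded vice inside it, draw the jaw open (towards the spring housing) until its red pointer lies in the yellow band of the scale, keep it there for three seconds, and finish still holding it there with the drawer open, so that a colleague can put in the specimen. Leave the pen cup, the steel weight and the computer mouse where they are.

Things in the scene. Friction and masses are not known exactly. Their poses are not given: they have to be found in the camera images.
- cabinet: Low white metal bench unit with one blue-fronted drawer, 240 mm deep, 320 wide, 112 high, fixed; black ribbed top. Origin: at bench height under the middle of the blue front's outer face when shut; the unit reaches from there to x = +240 mm. Its -x axis points out of the drawer front, the way the drawer opens; z up; +y is left for one looking along +x. The white top ends at x = +15 mm. All its parts keep these axis directions.
- drawer (a joint): How far the drawer is open, in m: 0 shut, 0.16 fully out against its stop; it starts between 0 and 0.03. It slides along the unit's -x axis, runs with about 2 N of friction and stays where it is left.
- drawer_handle (a point): Middle of the drawer's level steel bar handle: round, 12 mm thick, 132 mm long along the unit's y axis, 90 mm above the bench, centre line 45 mm in front of the blue front's face, on two posts 50 mm either side of the middle. The blue front is 15 mm thick, its top edge 104 mm above the bench. Moves with the drawer.
- jaw: Moving jaw of the vice in the drawer: aluminium block 56 (x) by 40 (y) mm with a red grip, within reach only when the drawer is out. It slides 0 to 70 mm along the unit's +y axis, from the fixed steel jaw towards the blue spring housing; a spring pulls it back: 3 N at first, plus 1.2 N per 10 mm; friction 0.4 N. It starts shut. Origin: under the block's middle, 28 mm above the bench.
- jaw_grip (a point): Point in the jaw's red grip, 14 mm below its top, 88 mm above the bench. The grip is an upright block, 30 mm (x) by 16 mm (y), from 54 to 102 mm above the bench; take it across the 16 mm. It moves with jaw and drawer. Drawer fully out, it stands 90 mm in front of the white top's edge and 70 mm behind the blue front. The rest of the vice and the drawer's walls reach at most 61 mm above the bench.
- jaw_pointer (a point): Red pointer of the jaw, a thin bar 4 mm wide (y) that lies along the unit's x axis above the scale; the point is in the middle of its width, over the scale, 58 mm above the bench. It lies 4 mm further to -y than the middle of the red grip and moves with the jaw.
- band (a point): Middle of the yellow band on the black scale ledge of the drawer, 12 mm wide along y, 26 mm along x, 55 mm above the bench. It is locked to the drawer at a jaw opening of 25 to 55 mm, different each time. The pointer is on it when both have the same y in the unit's axes.
- pen_cup: Bystander: black round pen cup, 72 mm across, 95 mm high, pens up to 155 mm, on the bench beside the unit. Origin: centre of its underside.
- weight: Bystander: steel test weight with a small knob, 54 mm across, 76 mm high, on the bench at the other side of the unit. Origin: centre of its underside.
- mouse: Bystander: black computer mouse, 100 by 60 mm, 32 mm high, on the bench right of the drawer. Origin: centre of its underside.

How it is judged:
By the outcome, as a careful person would: the job done as asked, in the order asked, and still so for the second after the job is handed in, while the arm keeps its last pose, push and grip.
It also fails if it takes over 58 s, if anything falls off the work surface, if the arm or the gripper's body presses on something with over 40 N, if the wrist force passes 120 N, or if a joint passes its speed limit or range.

## Robot

A 6-joint arm with a two-finger parallel gripper is mounted at the origin on the work surface. World frame = base frame: x ahead of the robot, y to its left, z up, the work surface at z = 0. Lengths are in mm, angles in rad, forces in N, time in s.
With the tool pointing down it reaches from about 375 to 750 mm from the base axis. Payload 9 kg.
Tool frame: the origin (TCP) lies at the very end of the fingers, on their centre line; the grasp point (between the pads) lies 19 mm behind it; z points along the fingers, x is the direction in which the jaws open and shut, and the axes are right-handed (so a half turn about z gives the same grasp; the last joint's range is limited). The gripper opens to 85 mm and grips with 20 to 120 N. Pads are 22 mm wide; open, the fingers measure 114 mm over their backs; the gripper's body (76 mm by 85 mm) begins 54 mm behind the grasp point. The pads swing forward as they close: fully open they stand 13 mm farther back than shut.
Start: joints at [-1.326, 0.104, 0.097, 1.564, 0, 1.353], TCP at [267.887, -536.911, 231.331] pointing down, gripper open.
Joint ranges: [-2.99, 2.99], [-0.84, 1.86], [-1.1, 1.16], [-1.84, 2.11], [-1.51, 1.56], [-3.14, 3.14]. Speed limits (rad/s): [2.22, 2.22, 2.57, 3.14, 3.14, 3.14].

## Interface

Orientations are given as a unit quaternion [w, x, y, z].
In Python, from plant import get_obs, optics, sign_off, finder gives the robot as it stands. The module is installed in compiled form; this text tells all that it offers.
- The arm moves only by the tool jog_arm, never from a script. Its argument "targets" is a list of rows, each a list of 7 numbers: the shift along the world's x, y, z in mm, then the turn, a rotation vector about the world's x, y, z in rad, then the opening, from -1 (shut) to 1 (fully open), so that 0 is half open. A call has exactly 8 rows; each row shifts and turns the commanded pose from where the row before left it; what a row does not reach is not made up. A row lasts 1/10 s, in which the tool goes at most 50 mm and 8.59 degrees, less where a joint would pass 70% of its speed; a pose out of reach is approached as far as the arm can. A call with a gripper value outside its range is refused whole. The fingers move at their own pace and stop on an object; "force" is the grip in N (left out, the last holds). Time passes only in rows, so rows that do not move let the fingers close, or fill a call up. It gives the time, the measured TCP pose, the force and the opening at its end, in the units of the state.
- get_obs(): the state, without advancing time (a new reading comes with each control period).
- optics.read_camera(name): name is "side" or "top"; returns the picture (400x640x3 uint8, blue, green, red); there is no depth.
- optics.camera_params(name): a dict with "fx", "fy", "cx", "cy" (pixels), "world_to_cam" (4x4, takes a point from world to camera coordinates). Camera axes: x right, y down, z forward; pixel columns grow to the right and rows downward; lengths in mm; the calibration is good to about 2 mm. A picture is of the moment at which its call begins. camera_params takes no time and is no camera call.
- sign_off(): hands the job in, once; it reports no verdict.
Trained networks look in the newest picture that a camera, given by its name, has taken for a name from the list of things; names that differ only in an ending like _2 or _b are one class to them, and where a whole thing is asked for, a point or a joint stands for the part that bears it (a point fixed in the world has none). Each returns a list of dicts, best first, with "confidence" (0 to 1); they miss things now and then, are a little off and sometimes report something else, mostly with a low value. They report only what shows in the picture. A call takes as long as a camera call.
- finder.recognise(label, camera): "location" ([x, y, z] in mm, in world coordinates, good to about 4 mm: the middle of the surface that is visible of it).
- finder.cut_out(label, camera): "region" (400x640 bool, what is visible of it).
The state is a dict: "time": time; "q": joint angles; "dq": joint speeds; "joint_torque": joint torques, N m; "tcp_pos": TCP position; "orientation": TCP orientation; "wrist_force": force on the tool from outside, world axes, zero at the start; "torque": the same for the moment, N m; "finger_gap": finger opening in mm.
Only numpy, scipy, OpenCV 4.12 (cv2) and the standard library are available. Lean on these libraries where they do the work, as an engineer would, in place of code of your own. Each camera call takes 0.05 s, during which the arm holds its last target.

## Working session

There is one attempt and no reset: what is moved stays moved. The work goes in short steps, Python scripts to look and compute and a tool call to move; the robot and the scene stay as the last step left them, time stands still between calls to the robot, and variables do not carry over. Pictures are saved under pics/ and viewed, and the job is handed in when it is done.

Besides the shell and the picture viewer there is one more tool, called after "Emit:" as name(argument=value, ...) on one line, values as JSON. jog_arm: Moves the arm, as the interface text tells. Its arguments: {"type":"object","properties":{"targets":{"type":"array","items":{"type":"array","items":{"type":"number"}}},"force":{"type":"number"}},"required":["targets"]}

```bash
mkdir -p pics; cat > h.py <<'E'
import numpy as np, cv2
from plant import get_obs, optics, sign_off, finder
def proj(p,cam):
    c=optics.camera_params(cam);T=np.array(c["world_to_cam"]);q=T[:3,:3]@np.array(p,float)+T[:3,3]
    return np.array([c["fx"]*q[0]/q[2]+c["cx"],c["fy"]*q[1]/q[2]+c["cy"]])
def ray(uv,cam,z):
    c=optics.camera_params(cam);T=np.array(c["world_to_cam"]);R=T[:3,:3];o=-R.T@T[:3,3]
    d=R.T@np.array([(uv[0]-c["cx"])/c["fx"],(uv[1]-c["cy"])/c["fy"],1.]);return o+d*(z-o[2])/d[2]
E
python3 - <<'E'
from h import *
for c in("top","side"):
    cv2.imwrite(f"pics/{c}0.png",optics.read_camera(c))
    for n in("cabinet","drawer_handle","jaw_grip","jaw_pointer","band","pen_cup","weight","mouse"):
        for r in finder.recognise(n,c)[:2]: print(c,n,np.round(r["location"]),round(r["confidence"],2))
o=get_obs();print(o["time"],o["tcp_pos"],o["orientation"],o["finger_gap"])
E
```

```text
top cabinet [782.  85. 110.] 0.81
top drawer_handle [672.  94.  56.] 0.89
top jaw_grip [674.  93.  58.] 0.49
top band [687.  86.  57.] 0.47
top pen_cup [ 707. -151.   50.] 0.72
top mouse [ 506. -180.   32.] 0.73
side cabinet [784. -18. 105.] 0.56
side drawer_handle [665.  36.  54.] 0.67
side jaw_grip [707.  40.  56.] 0.5
side jaw_pointer [704.  31.  54.] 0.47
side pen_cup [ 702. -171.   70.] 0.58
side mouse [ 507. -203.   32.] 0.8
0.9 [ 267.87171919 -536.92053076  231.36241694] [ 5.62634206e-05  8.50421054e-01 -5.26102676e-01  4.27292433e-05] 85.40475757282852
```

View pics/top0.png

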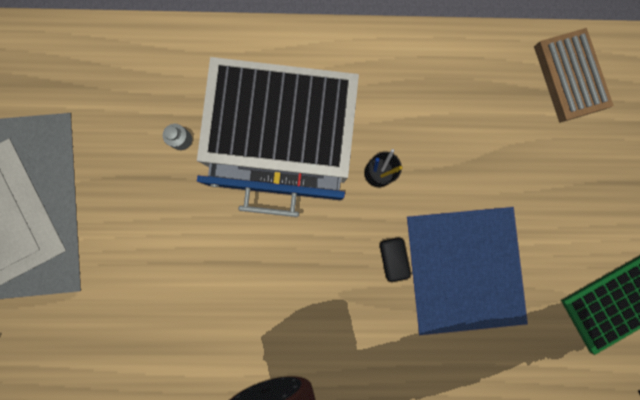

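View pics/side0.png

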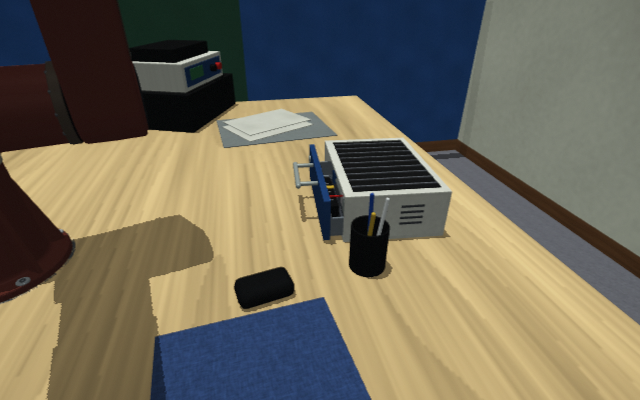

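The top picture shows the unit at about (280,115), its handle from (240,211) to (299,213), the yellow band at (277,178) and the red pointer at (300,180). The weight is at (177,136), the pen cup at (383,168) and the mouse at (395,260). I'll zoom in to measure these.

```bash
python3 - <<'E'
from h import *
im=cv2.imread("pics/top0.png")
cv2.imwrite("pics/z0.png",cv2.resize(im[45:225,185:365],(720,720)[::-1][:2],interpolation=cv2.INTER_CUBIC)[:600*720//720][-600:])
cv2.imwrite("pics/z1.png",cv2.resize(im[150:225,190:360],None,fx=4.7,fy=4.7,interpolation=cv2.INTER_CUBIC))
c=optics.camera_params("top");print(c)
for uv,z in [((212,58),112),((357,74),112),((349,178),112),((198,162),112),((240,211),90),((299,213),90),((277,178),55),((300,180),58)]: print(uv,ray(uv,"top",z).round(1))
r=finder.cut_out("cabinet","top")
for x in r[:1]:
    m=x["region"].astype(np.uint8);print(m.sum(),x["confidence"])
    cs,_=cv2.findContours(m,0,1);q=cv2.minAreaRect(max(cs,key=cv2.contourArea));print(cv2.boxPoints(q))
E
```

```text
{'fx': 416.4424407992033, 'fy': 416.4424407992033, 'cx': 323.3384035950864, 'cy': 200.00613633092343, 'world_to_cam': array([[ 7.45383949e-03, -9.99648903e-01,  2.54265795e-02,
        -2.48590176e+01],
       [-9.97937242e-01, -9.05762671e-03, -6.35548551e-02,
         6.39801788e+02],
       [ 6.37628457e-02, -2.49004030e-02, -9.97654384e-01,
         9.45770837e+02],
       [ 0.00000000e+00,  0.00000000e+00,  0.00000000e+00,
         1.00000000e+00]])}
(212, 58) [935.5 222.5 112. ]
(357, 74) [905.8 -87.6 112. ]
(349, 178) [681.2 -71.1 112. ]
(198, 162) [711.6 246.2 112. ]
(240, 211) [610.4 160.3  90. ]
(299, 213) [607.1  34.2  90. ]
(277, 178) [686.2  85.4  55. ]
(300, 180) [681.9  33.9  58. ]
19863 0.72
[[191.5231   206.73143 ]
 [207.78635   56.747913]
 [359.9252    73.24489 ]
 [343.66196  223.22841 ]]
```

View pics/z1.png

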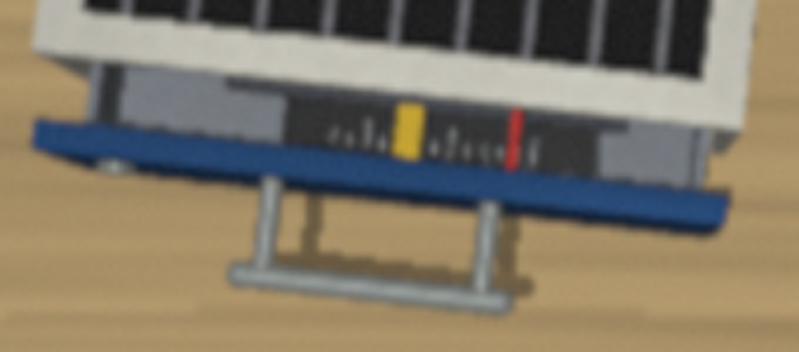

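View pics/z0.png

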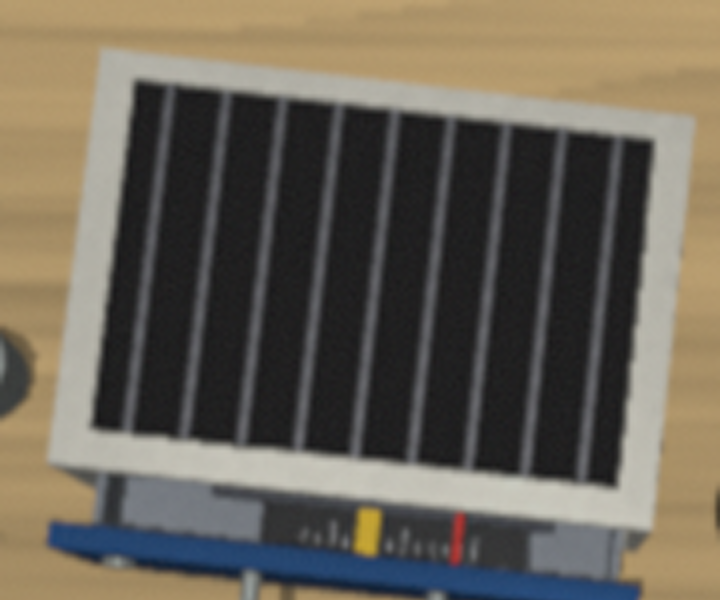

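```bash
cat >> h.py <<'E'
def fit():
    px=[(210.25,57),(358.5,74.25),(348.25,177.5),(197,160)]
    W=np.array([ray(p,"top",112)[:2] for p in px])
    L=np.array([(240,160),(240,-160),(15,-160),(15,160)],float)
    w=W-W.mean(0);l=L-L.mean(0)
    a=np.arctan2((l[:,0]*w[:,1]-l[:,1]*w[:,0]).sum(),(l*w).sum())
    R=np.array([[np.cos(a),-np.sin(a)],[np.sin(a),np.cos(a)]]);o=W.mean(0)-R@L.mean(0)
    return a,R,o,W-(L@R.T+o)
E
python3 - <<'E'
from h import *
a,R,o,res=fit();print(a,o,res)
for n,p,z in[("hl",(238.9,208.1),90),("hr",(298.7,214),90),("band",(277.2,177.9),55),("ptr",(299.6,179.4),58)]:
    w=ray(p,"top",z)[:2];print(n,w,(w-o)@R)
for f in(0.03,0.16):
  print(f,"handle",R@[-45-f*1000,0]+o)
print("grip",R@[15-90,0]+o, "ex",R[:,0],"ey",R[:,1])
q=get_obs()["orientation"]
from scipy.spatial.transform import Rotation as S
print(S.from_quat(np.roll(q,-1)).as_matrix().round(3))
E
```

```text
-0.10127339876748899 [683.39837023  91.47257735] [[-0.77513337 -0.1388144 ]
 [-0.64504652  1.19175032]
 [ 0.09435855 -0.32399231]
 [ 1.32582133 -0.72894362]]
hl [616.55721669 162.79158148] [-73.70905278  64.1959165 ]
hr [604.98335857  34.82534621] [-72.28617508 -64.28477068]
band [686.45532815  85.00529187] [ 3.69513974 -6.12508901]
ptr [683.2578105   34.76810543] [  5.59300369 -56.42814193]
0.03 handle [608.78265292  99.05510528]
0.16 handle [479.44874291 112.1981537 ]
grip [608.78265292  99.05510528] ex [ 0.99487623 -0.10110037] ey [0.10110037 0.99487623]
[[ 0.446 -0.895  0.   ]
 [-0.895 -0.446 -0.   ]
 [ 0.     0.    -1.   ]]
```

Emit:
jog_arm(targets=[[21.4, 39.8, 0, 0, 0, 0.063, 0], [21.4, 39.8, 0, 0, 0, 0.063, 0], [21.4, 39.8, 0, 0, 0, 0.063, 0], [21.4, 39.8, 0, 0, 0, 0.063, 0], [21.4, 39.8, 0, 0, 0, 0.063, 0], [21.4, 39.8, 0, 0, 0, 0.063, 0], [21.4, 39.8, 0, 0, 0, 0.063, 0], [21.4, 39.8, 0, 0, 0, 0.063, 0]], force=60)

```text
time: 1.75
tcp_pos: [439.7, -216.9, 231.6]
orientation: [0.0, 0.955, -0.296, 0.0]
wrist_force: [0.6, -0.6, 0.5]
finger_gap: 42.6
```

Emit:
jog_arm(targets=[[21.4, 39.8, 0, 0, 0, 0.063, 0], [21.4, 39.8, 0, 0, 0, 0.063, 0], [21.4, 39.8, -5, 0, 0, 0.063, 0], [21.4, 39.8, -5, 0, 0, 0.063, 0], [21.4, 39.8, -5, 0, 0, 0.063, 0], [21.4, 39.8, -5, 0, 0, 0.063, 0], [21.4, 38, -5, 0, 0, 0.063, 0], [21.4, 38, -5, 0, 0, 0.063, 0]])

```text
time: 2.55
tcp_pos: [611.0, 98.2, 201.2]
orientation: [0.0, 0.999, -0.049, 0.0]
wrist_force: [0.1, -0.7, 0.8]
finger_gap: 42.6
```

```bash
cat >> h.py <<'E'
from scipy.spatial.transform import Rotation as S
def st():
    o=get_obs();m=S.from_quat(np.roll(o["orientation"],-1)).as_matrix()
    print("t",round(o["time"],2),"tcp",np.round(o["tcp_pos"],1),"yaw",np.arctan2(m[1,0],m[0,0]).round(4),"z",m[:,2].round(3),"gap",round(o["finger_gap"],1),"F",np.round(o["wrist_force"],1),"q",np.round(o["q"],2));return o
E
python3 - <<'E'
from h import *
st()
E
```

```text
t 2.55 tcp [611.   98.2 201.2] yaw -0.0971 z [ 0.001 -0.    -1.   ] gap 42.6 F [ 0.1 -0.7  0.8] q [-0.05  0.16  0.1   1.51 -0.    1.62]
```

Emit:
jog_arm(targets=[[0, 0, -20, 0, 0, -0.004, 0], [0, 0, -20, 0, 0, 0, 0], [0, 0, -20, 0, 0, 0, 0], [0, 0, -20, 0, 0, 0, 0], [0, 0, -10, 0, 0, 0, 0], [0, 0, 0, 0, 0, 0, 0], [0, 0, 0, 0, 0, 0, 0], [0, 0, 0, 0, 0, 0, 0]])

```text
time: 3.35
tcp_pos: [611.1, 96.2, 112.8]
orientation: [0.0, 0.999, -0.052, 0.001]
wrist_force: [-0.2, -0.1, -0.1]
finger_gap: 43.2
```

```bash
python3 - <<'E'
from h import *
st()
a=optics.read_camera("top");b=optics.read_camera("side")
cv2.imwrite("pics/p1.png",np.vstack([cv2.resize(a[120:260,190:390],(600,420))[:300],cv2.resize(b[100:250,200:500],(600,300))]))
for x in(a,b):pass
print(proj([611,99,90],"side"),proj([611,99,90],"top"))
E
```

```text
t 3.35 tcp [611.1  96.2 112.8] yaw -0.1041 z [ 0.002 -0.    -1.   ] gap 43.2 F [-0.2 -0.1 -0.1] q [-0.05  0.17 -0.05  1.35  0.    1.62]
[296.25949728 174.47133076] [268.75307436 210.9461487 ]
```

View pics/p1.png

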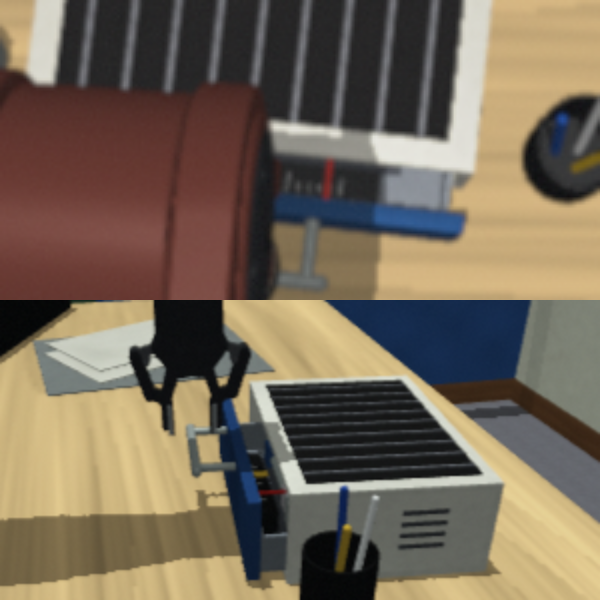

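The side view shows the fingertips at about (283,165) and (307,165), one on each side of the bar at (296,174). I'll go down and grip.

Emit:
jog_arm(targets=[[0, 0.5, -10, 0, 0, 0, 0], [0, 1, -10, 0, 0, 0, 0], [0, 1, -10, 0, 0, 0, 0], [0, 0, -10, 0, 0, 0, 0], [0, 0, -2, 0, 0, 0, 0], [0, 0, 0, 0, 0, 0, 0], [0, 0, 0, 0, 0, 0, 0], [0, 0, 0, 0, 0, 0, 0]])

```text
time: 4.25
tcp_pos: [610.7, 98.7, 69.9]
orientation: [0.0, 0.999, -0.052, 0.001]
wrist_force: [0.6, 0.6, 0.9]
finger_gap: 42.9
```

Emit:
jog_arm(targets=[[0, 0, 0, 0, 0, 0, -1], [0, 0, 0, 0, 0, 0, -1], [0, 0, 0, 0, 0, 0, -1], [0, 0, 0, 0, 0, 0, -1], [0, 0, 0, 0, 0, 0, -1], [0, 0, 0, 0, 0, 0, -1], [0, 0, 0, 0, 0, 0, -1], [0, 0, 0, 0, 0, 0, -1]], force=60)

```text
time: 5.05
tcp_pos: [610.7, 98.7, 69.8]
orientation: [0.0, 0.999, -0.052, 0.001]
wrist_force: [0.5, -0.5, 4.8]
finger_gap: 10.2
```

Emit:
jog_arm(targets=[[-4, 0.4, 0, 0, 0, 0, -1], [-8, 0.8, 0, 0, 0, 0, -1], [-10, 1, 0, 0, 0, 0, -1], [-10, 1, 0, 0, 0, 0, -1], [-10, 1, 0, 0, 0, 0, -1], [-10, 1, 0, 0, 0, 0, -1], [-10, 1, 0, 0, 0, 0, -1], [-10, 1, 0, 0, 0, 0, -1]])

```text
time: 5.85
tcp_pos: [538.1, 106.0, 69.8]
orientation: [0.0, 0.999, -0.052, 0.001]
wrist_force: [3.3, -0.2, 6.2]
finger_gap: 10.1
```

```bash
python3 - <<'E'
from h import *
st()
b=optics.read_camera("side")
cv2.imwrite("pics/p2.png",cv2.resize(b[100:250,200:500],(800,400)))
E
```

```text
t 5.85 tcp [538.1 106.   69.8] yaw -0.104 z [ 0.001 -0.    -1.   ] gap 10.1 F [ 3.3 -0.2  6.2] q [-0.04 -0.02 -0.32  1.27 -0.    1.63]
```

View pics/p2.png

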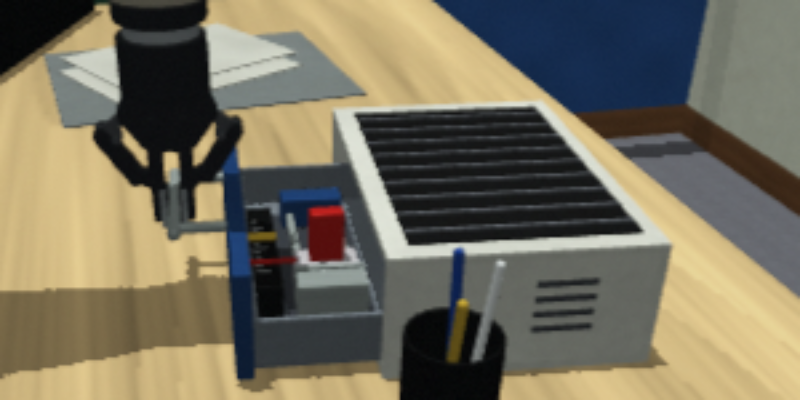

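The drawer is following the hand. I can see the red grip at about (322,187) and the fixed handle in the fingers at (265,170). I'll pull on to the stop.

Emit:
jog_arm(targets=[[-10, 1, 0, 0, 0, 0, -1], [-10, 1, 0, 0, 0, 0, -1], [-10, 1, 0, 0, 0, 0, -1], [-10, 1, 0, 0, 0, 0, -1], [-8, 0.8, 0, 0, 0, 0, -1], [-5, 0.5, 0, 0, 0, 0, -1], [-3, 0.3, 0, 0, 0, 0, -1], [0, 0, 0, 0, 0, 0, -1]])

```text
time: 6.7
tcp_pos: [481.5, 111.7, 69.8]
orientation: [0.0, 0.999, -0.052, 0.0]
wrist_force: [-1.8, 0.2, 9.3]
finger_gap: 10.1
```

Emit:
jog_arm(targets=[[-1, 0.1, 0, 0, 0, 0, -1], [-1, 0.1, 0, 0, 0, 0, -1], [-1, 0.1, 0, 0, 0, 0, -1], [-0.5, 0, 0, 0, 0, 0, -1], [0, 0, 0, 0, 0, 0, -1], [0, 0, 0, 0, 0, 0, -1], [0, 0, 0, 0, 0, 0, -1], [0, 0, 0, 0, 0, 0, -1]])

```text
time: 7.5
tcp_pos: [481.3, 111.8, 69.9]
orientation: [-0.0, 0.999, -0.052, 0.003]
wrist_force: [16.2, 0.2, -4.1]
finger_gap: 10.0
```

Contact with the stop shows as 16 N. I'll take off the preload, let go, rise straight up and swing aside to look.

Emit:
jog_arm(targets=[[1, -0.1, 0, 0, 0, 0, -1], [1.5, -0.2, 0, 0, 0, 0, -1], [0, 0, 0, 0, 0, 0, 0], [0, 0, 0, 0, 0, 0, 0], [0, 0, 0, 0, 0, 0, 0], [0, 0, 0, 0, 0, 0, 0], [0, 0, 15, 0, 0, 0, 0], [0, 0, 20, 0, 0, 0, 0]])

```text
time: 8.3
tcp_pos: [480.4, 111.6, 104.6]
orientation: [0.0, 0.999, -0.052, -0.001]
wrist_force: [0.5, -0.1, 0.2]
finger_gap: 42.8
```

Emit:
jog_arm(targets=[[0, 0, 40, 0, 0, 0, 0], [0, 0, 40, 0, 0, 0, 0], [0, -30, 30, 0, 0, 0.131, 0], [0, -40, 0, 0, 0, 0.131, 0], [0, -40, 0, 0, 0, 0.131, 0], [0, -40, 0, 0, 0, 0.131, 0], [0, -40, 0, 0, 0, 0.131, 0], [0, -30, 0, 0, 0, 0.131, 0]])

```text
time: 9.1
tcp_pos: [481.0, -110.6, 215.6]
orientation: [0.001, 0.942, 0.336, 0.0]
wrist_force: [-0.0, 0.5, -0.4]
finger_gap: 42.5
```

```bash
python3 - <<'E'
from h import *
st()
b=optics.read_camera("top");cv2.imwrite("pics/t3f.png",b)
cv2.imwrite("pics/t3.png",cv2.resize(b[140:290,190:390],(800,600),interpolation=cv2.INTER_CUBIC))
for n in ("jaw_grip","band","jaw_pointer","drawer_handle"):
    for r in finder.recognise(n,"top")[:1]:print(n,np.round(r["location"],1),round(r["confidence"],2))
E
```

```text
t 9.1 tcp [ 481.  -110.6  215.6] yaw 0.6863 z [ 0.001 -0.001 -1.   ] gap 42.5 F [-0.   0.5 -0.4] q [-0.49 -0.23 -0.25  1.55 -0.    0.39]
jaw_grip [606.8  52.4  56.2] 0.66
band [605.6  49.5  56.4] 0.31
jaw_pointer [604.7  51.7  52.5] 0.85
drawer_handle [606.8 104.3  28.8] 0.76
```

View pics/t3.png

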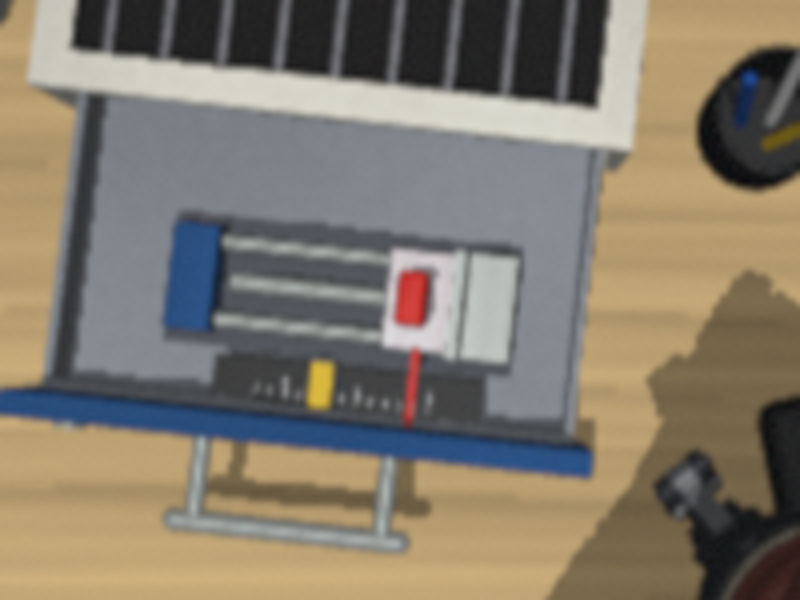

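The drawer is open. In full-frame pixels the grip top is at (292.8,214.6), the pointer at (293,236.5), the yellow band at (270.3,236.5) and the handle's middle at (261.8,273).

```bash
python3 - <<'E'
from h import *
a,R,o,res=fit()
for n,p,z in[("handle",(261.75,273),90),("band",(270.25,236.5),55),("ptr",(293.,236.5),58),("grip",(292.75,214.75),102)]:
    w=ray(p,"top",z)[:2];print(n,w,(w-o)@R)
im=cv2.imread("pics/t3f.png").astype(int)
def cen(m): ys,xs=np.nonzero(m);print(len(xs),xs.min(),xs.max(),ys.min(),ys.max());return xs.mean(),ys.mean()
s=np.zeros(im.shape[:2],bool);s[205:250,240:320]=1
B,G,Rr=im[...,0],im[...,1],im[...,2]
y=cen(s&(Rr>150)&(G>120)&(B<100))
red=s&(Rr>130)&(G<90)&(B<90);lab=np.arange(400)[:,None]
p=cen(red&(lab>230));g=cen(red&(lab<225))
for n,q,z in(("band",y,55),("ptr",p,58),("grip",g,100)): w=ray(q,"top",z)[:2];print(n,np.round(q,1),w,(w-o)@R)
w=R@[-75,-52.4]+o;print(w)
E
```

```text
handle [479.15446779 111.73975605] [-205.24642315   -0.48580025]
band [555.59891785  98.49153147] [-127.85425636   -5.93758162]
ptr [556.01650697  47.95807188] [-122.32985529  -56.16990101]
grip [602.93609269  46.97707317] [-75.55149536 -52.40228571]
61 267 272 230 241
37 291 294 231 244
86 289 296 208 220
band [269.6 235.8] [557.12959515  99.90259651] [-126.4740811   -4.3789945]
ptr [292.3 237.5] [553.71085175  49.42394276] [-124.77189696  -54.94464351]
grip [292.6 214. ] [604.57910201  47.47430163] [-73.96717443 -51.74149608]
[603.4849934   46.92359078]
```

Emit:
jog_arm(targets=[[15.4, 19.7, -3, 0, 0, 0.098, 0], [15.4, 19.7, -5, 0, 0, 0.098, 0], [15.4, 19.7, -8, 0, 0, 0.098, 0], [15.4, 19.7, -10, 0, 0, 0.098, 0], [15.4, 19.7, -10, 0, 0, 0.098, 0], [15.4, 19.7, -10, 0, 0, 0.098, 0], [15.4, 19.7, -10, 0, 0, 0.098, 0], [15.4, 19.7, -10, 0, 0, 0.098, 0]])

```text
time: 10.15
tcp_pos: [604.8, 51.7, 148.5]
orientation: [0.0, 0.742, 0.671, 0.0]
wrist_force: [0.5, 0.3, 0.7]
finger_gap: 42.7
```

```bash
python3 - <<'E'
from h import *
st()
E
```

```text
t 10.15 tcp [604.8  51.7 148.5] yaw 1.4705 z [ 0.  0. -1.] gap 42.7 F [0.5 0.3 0.7] q [-0.13  0.12 -0.03  1.41  0.   -0.03]
```

Emit:
jog_arm(targets=[[0, 0, 0, 0, 0, 0, 0], [-0.5, -2, 0, 0, 0, 0, 0], [-0.5, -2.5, 0, 0, 0, 0, 0], [0, 0, -15, 0, 0, 0, 0], [0, 0, -10, 0, 0, 0, 0], [0, 0, 0, 0, 0, 0, 0], [0, 0, 0, 0, 0, 0, 0], [0, 0, 0, 0, 0, 0, 0]])

```text
time: 10.95
tcp_pos: [603.6, 44.6, 123.6]
orientation: [0.0, 0.743, 0.669, 0.0]
wrist_force: [-0.4, -0.2, 0.7]
finger_gap: 42.9
```

```bash
python3 - <<'E'
from h import *
st()
b=optics.read_camera("side")
cv2.imwrite("pics/p4.png",cv2.resize(b[90:240,230:430],(800,600),interpolation=cv2.INTER_CUBIC))
E
```

```text
t 10.95 tcp [603.6  44.6 123.6] yaw 1.4657 z [ 0.  0. -1.] gap 42.9 F [-0.4 -0.2  0.7] q [-0.14  0.13 -0.07  1.37  0.   -0.04]
```

View pics/p4.png

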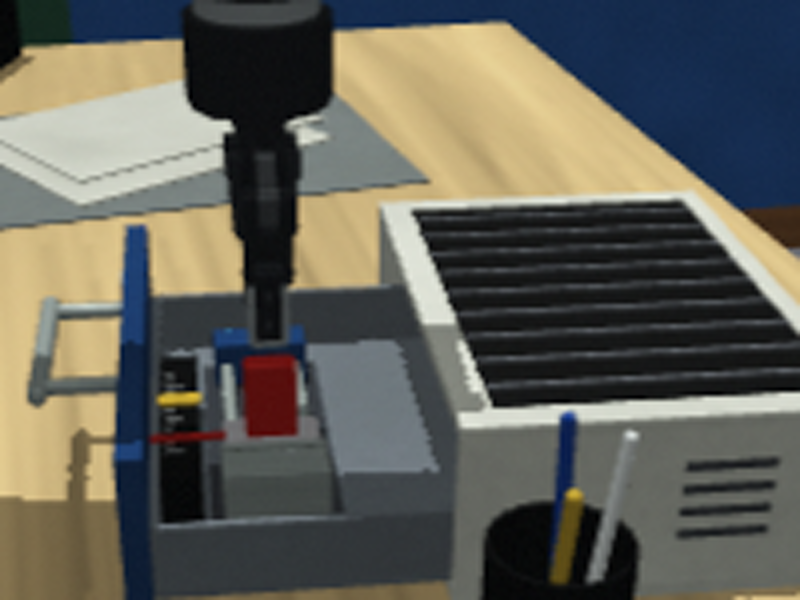

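The gripper is in line with the red grip: fingers at (297,172), grip at (297,187). I'll go down and correct y by +2.5.

Emit:
jog_arm(targets=[[0, 1, 0, 0, 0, 0.004, 0], [0, 1.5, -10, 0, 0, 0, 0], [0, 0, -15, 0, 0, 0, 0], [0, 0, -15, 0, 0, 0, 0], [0, 0, -10, 0, 0, 0, 0], [0, 0, -4, 0, 0, 0, 0], [0, 0, 0, 0, 0, 0, 0], [0, 0, 0, 0, 0, 0, 0]])

```text
time: 11.8
tcp_pos: [603.7, 47.1, 69.7]
orientation: [0.0, 0.742, 0.671, 0.0]
wrist_force: [-0.3, 0.3, -0.1]
finger_gap: 42.6
```

Emit:
jog_arm(targets=[[0, 0, 0, 0, 0, 0, -1], [0, 0, 0, 0, 0, 0, -1], [0, 0, 0, 0, 0, 0, -1], [0, 0, 0, 0, 0, 0, -1], [0, 0, 0, 0, 0, 0, -1], [0, 0, 0, 0, 0, 0, -1], [0, 0, 0, 0, 0, 0, -1], [0, 0, 0, 0, 0, 0, -1]], force=80)

```text
time: 12.6
tcp_pos: [604.2, 49.1, 70.5]
orientation: [-0.0, 0.741, 0.671, 0.002]
wrist_force: [1.5, 10.0, 2.9]
finger_gap: 15.0
```

```bash
python3 - <<'E'
from h import *
st()
E
```

```text
t 12.6 tcp [604.2  49.1  70.5] yaw 1.4716 z [ 0.002  0.003 -1.   ] gap 15.0 F [ 1.5 10.   2.9] q [-0.14  0.15 -0.14  1.27  0.   -0.04]
```

Emit:
jog_arm(targets=[[0.5, 5, 0, 0, 0, 0, -1], [0.8, 8, 0, 0, 0, 0, -1], [0.8, 8, 0, 0, 0, 0, -1], [0.8, 8, 0, 0, 0, 0, -1], [0.8, 8, 0, 0, 0, 0, -1], [0.8, 8, 0, 0, 0, 0, -1], [0.5, 5, 0, 0, 0, 0, -1], [0, 0, 0, 0, 0, 0, -1]])

```text
time: 13.4
tcp_pos: [609.1, 96.2, 70.5]
orientation: [0.002, 0.742, 0.67, -0.001]
wrist_force: [-2.1, -8.0, 6.7]
finger_gap: 15.0
```

```bash
cat > look.py <<'E'
from h import *
import sys
st()
b=optics.read_camera("side");t=optics.read_camera("top")
cv2.imwrite(f"pics/{sys.argv[1]}.png",np.hstack([cv2.resize(b[140:240,250:340],(400,444),interpolation=cv2.INTER_CUBIC),cv2.resize(t[190:290,235:325],(400,444),interpolation=cv2.INTER_CUBIC)]))
E
python3 look.py p5
```

```text
t 13.4 tcp [609.1  96.2  70.5] yaw 1.4694 z [ 0.001 -0.003 -1.   ] gap 15.0 F [-2.1 -8.   6.7] q [-0.05  0.19 -0.11  1.28 -0.    0.05]
```

View pics/p5.png

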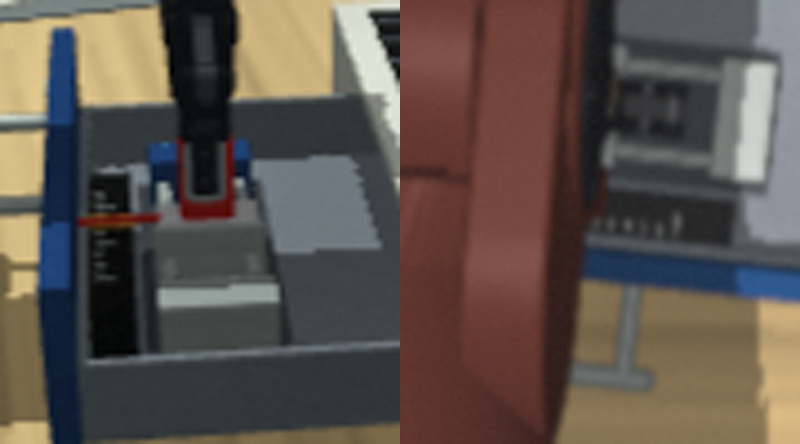

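The pointer is now over the band, but the TCP shows about 47.4 mm of travel where 50.3 is needed. I'll add 3 mm and check it with the side camera.

Emit:
jog_arm(targets=[[0.1, 1, 0, 0, 0, 0, -1], [0.1, 1, 0, 0, 0, 0, -1], [0.1, 0.9, 0, 0, 0, 0, -1], [0, 0, 0, 0, 0, 0, -1], [0, 0, 0, 0, 0, 0, -1], [0, 0, 0, 0, 0, 0, -1], [0, 0, 0, 0, 0, 0, -1], [0, 0, 0, 0, 0, 0, -1]])

```text
time: 14.3
tcp_pos: [609.3, 98.5, 70.4]
orientation: [0.002, 0.742, 0.67, -0.001]
wrist_force: [-2.5, -9.3, 5.8]
finger_gap: 15.1
```

```bash
python3 look.py p6; python3 - <<'E'
from h import *
b=optics.read_camera("side");cv2.imwrite("pics/s6f.png",b)
cv2.imwrite("pics/p6b.png",cv2.resize(b[175:215,262:302],(600,600),interpolation=cv2.INTER_NEAREST))
a,R,o,_=fit()
for x in (-140,-127,-114,-105):
  f=lambda y,z:proj([*(R@[x,y]+o),z],"side").round(1)
  print(x,"band lo/mid/hi",f(-12,55),f(-6,55),f(0,55),"ptr if centred",f(-6,58),"ptr at shut",f(-56.3,58))
E
```

```text
t 14.3 tcp [609.3  98.5  70.4] yaw 1.4688 z [ 0.001 -0.003 -1.   ] gap 15.1 F [-2.5 -9.3  5.8] q [-0.05  0.19 -0.1   1.28 -0.    0.05]
-140 band lo/mid/hi [268.9 191.2] [268.9 190. ] [268.9 188.8] ptr if centred [268.8 188.9] ptr at shut [268.8 199.3]
-127 band lo/mid/hi [274.4 190.9] [274.4 189.7] [274.3 188.5] ptr if centred [274.3 188.6] ptr at shut [274.5 199. ]
-114 band lo/mid/hi [279.8 190.6] [279.8 189.4] [279.7 188.3] ptr if centred [279.7 188.3] ptr at shut [280.2 198.7]
-105 band lo/mid/hi [283.6 190.4] [283.5 189.2] [283.4 188.1] ptr if centred [283.4 188.1] ptr at shut [284.1 198.4]
```

View pics/p6b.png

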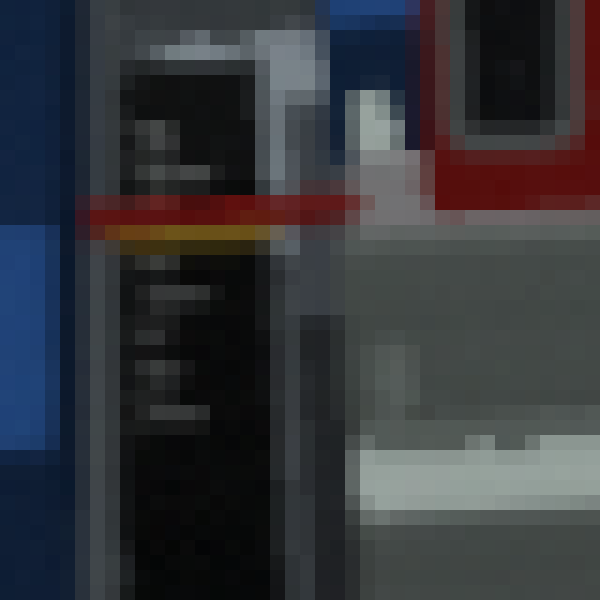

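View pics/p6.png

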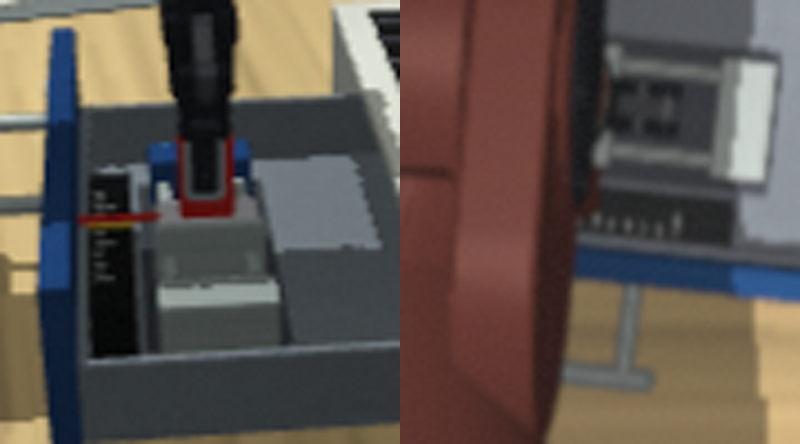

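The side picture puts the pointer at row 188.6, as predicted for a centred pointer, with the band's near half showing just below it at rows 190–191. The TCP shows 49.7 mm of travel against 50.3 ± 0.5. I'll hold here for four seconds.

Emit:
jog_arm(targets=[[0, 0.3, 0, 0, 0, 0, -1], [0, 0, 0, 0, 0, 0, -1], [0, 0, 0, 0, 0, 0, -1], [0, 0, 0, 0, 0, 0, -1], [0, 0, 0, 0, 0, 0, -1], [0, 0, 0, 0, 0, 0, -1], [0, 0, 0, 0, 0, 0, -1], [0, 0, 0, 0, 0, 0, -1]])

```text
time: 15.25
tcp_pos: [609.3, 98.7, 70.4]
orientation: [0.002, 0.742, 0.67, -0.001]
wrist_force: [-1.7, -8.4, 7.2]
finger_gap: 14.9
```

Emit:
jog_arm(targets=[[0, 0, 0, 0, 0, 0, -1], [0, 0, 0, 0, 0, 0, -1], [0, 0, 0, 0, 0, 0, -1], [0, 0, 0, 0, 0, 0, -1], [0, 0, 0, 0, 0, 0, -1], [0, 0, 0, 0, 0, 0, -1], [0, 0, 0, 0, 0, 0, -1], [0, 0, 0, 0, 0, 0, -1]])

```text
time: 16.05
tcp_pos: [609.3, 98.7, 70.4]
orientation: [0.002, 0.742, 0.67, -0.001]
wrist_force: [-2.8, -8.5, 7.1]
finger_gap: 14.4
```

Emit:
jog_arm(targets=[[0, 0, 0, 0, 0, 0, -1], [0, 0, 0, 0, 0, 0, -1], [0, 0, 0, 0, 0, 0, -1], [0, 0, 0, 0, 0, 0, -1], [0, 0, 0, 0, 0, 0, -1], [0, 0, 0, 0, 0, 0, -1], [0, 0, 0, 0, 0, 0, -1], [0, 0, 0, 0, 0, 0, -1]])

```text
time: 16.85
tcp_pos: [609.3, 98.7, 70.4]
orientation: [0.002, 0.742, 0.67, -0.001]
wrist_force: [-3.1, -9.0, 6.5]
finger_gap: 15.1
```

Emit:
jog_arm(targets=[[0, 0, 0, 0, 0, 0, -1], [0, 0, 0, 0, 0, 0, -1], [0, 0, 0, 0, 0, 0, -1], [0, 0, 0, 0, 0, 0, -1], [0, 0, 0, 0, 0, 0, -1], [0, 0, 0, 0, 0, 0, -1], [0, 0, 0, 0, 0, 0, -1], [0, 0, 0, 0, 0, 0, -1]])

```text
time: 17.65
tcp_pos: [609.3, 98.7, 70.4]
orientation: [0.002, 0.742, 0.67, -0.001]
wrist_force: [-2.7, -8.3, 6.4]
finger_gap: 14.7
```

Emit:
jog_arm(targets=[[0, 0, 0, 0, 0, 0, -1], [0, 0, 0, 0, 0, 0, -1], [0, 0, 0, 0, 0, 0, -1], [0, 0, 0, 0, 0, 0, -1], [0, 0, 0, 0, 0, 0, -1], [0, 0, 0, 0, 0, 0, -1], [0, 0, 0, 0, 0, 0, -1], [0, 0, 0, 0, 0, 0, -1]])

```text
time: 18.45
tcp_pos: [609.3, 98.7, 70.4]
orientation: [0.002, 0.742, 0.67, -0.001]
wrist_force: [-3.2, -9.0, 6.4]
finger_gap: 14.8
```

```bash
python3 look.py p7
```

```text
t 18.45 tcp [609.3  98.7  70.4] yaw 1.4687 z [ 0.001 -0.003 -1.   ] gap 14.8 F [-3.2 -9.   6.4] q [-0.05  0.19 -0.1   1.28 -0.    0.05]
```

View pics/p7.png

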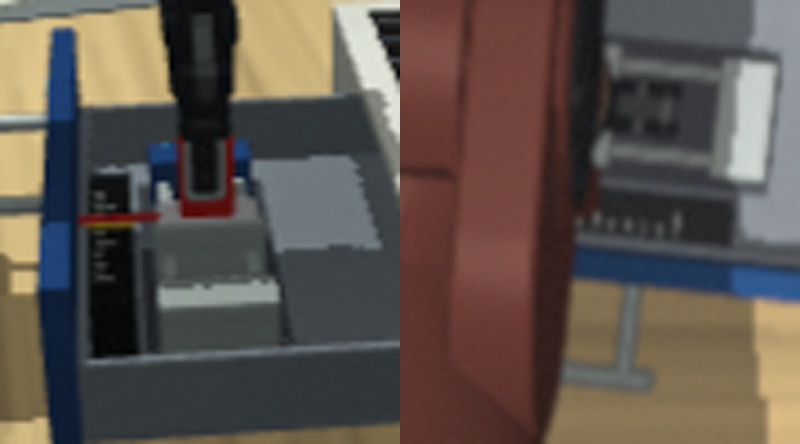

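The pointer hasn't moved and the band still shows just below it. The handle's right end is at (291.3,275.6) in the top view, and was at (291.2,275.7) before, so the drawer is still fully open. I'm handing in.

```bash
python3 -c "
from h import *
print(sign_off())"
```

```text
the job is handed in; nothing more can be done
None
```

I pulled the drawer open to its stop, drew the vice jaw open by its red grip, and handed the job in at about 18.5 s with the jaw still held there. `sign_off()` gives no verdict, so what follows rests on my own checks.

- **Drawer:** The wrist force rose to 16 N at the stop. After I let go, the camera put the handle 205 mm in front of the unit's origin, which is fully out. The handle's visible end was in the same place in the last top picture.
- **Jaw:** The arm shows about 49.9 mm of travel. The pictures called for 50.3 ± 0.5 mm, and the band allows about ±6 mm.
- **Pointer:** The side camera shows it on the yellow band, at the row predicted for a centred pointer. In the top view the arm hid the band, so that last check comes from the side camera and the arm's position only.
- **Hold:** The pose stayed steady for about 4 s, with roughly 9 N of spring pull.
- **Pen cup, weight and mouse:** I kept clear of all three but did not measure them again at the end.
- **Finger gap:** It read 1–2 mm less than the known thickness on both grasps, but neither slipped.

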